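# Open the desk storage box and hold up its lift-out tray

### The arm

A 6-joint arm with a two-finger parallel gripper is mounted at the origin on the work surface. World frame = base frame: x ahead of the robot, y to its left, z up, the work surface at z = 0. Lengths are in m, angles in rad, forces in N, time in s.
With the tool pointing down it reaches from about 0.3 to 0.775 m from the base axis. Payload 14.6 kg.
Tool frame: the origin (TCP) lies midway between the tips of the shut fingers; the grasp point (between the pads) lies 19 mm behind it (tcp_to_grasp is the distance from the TCP to the grasp point, in m); z points along the fingers, y is the line along which they close (so a half turn about z gives the same grasp; the last joint's range is limited). The gripper opens to 94 mm and grips with 3 to 60 N. Pads are 16 mm wide; open, the fingers measure 119 mm over their backs; the gripper's body (75 mm by 177 mm) begins 78 mm behind the grasp point.
Start: joints at [-1.263, 0.3, 1.521, -0, 1.321, -0.067], TCP at [0.201, -0.512, 0.205] pointing down, gripper open.
Joint ranges: [-3.03, 3.03], [-0.79, 2.21], [0.23, 2.52], [-1.04, 4.18], [0, 3.07], [-2.55, 2.55]. Speed limits (rad/s): [2.22, 2.22, 2.57, 3.14, 3.14, 3.14].

### API

Orientations are given as [roll, pitch, yaw] about the fixed x, y, z axes, in that order (R = Rz(yaw) Ry(pitch) Rx(roll)).
In Python, from station import * gives the robot as it stands.
- The arm moves only by the tool send_rows, never from a script. Its argument "motion" is a list of rows, each a list of 3 entries, a list of its own where there are three numbers: the shift along the tool's x, y, z in units of 0.03 m (1.0 is 0.03 m), then the turn, a rotation vector about the tool's x, y, z in units of 0.12 rad (1.0 is 0.12 rad), then the opening, from -1 (shut) to 1 (fully open). In form: [[[x, y, z], [rx, ry, rz], grip], ...]. A call has 1 to 12 rows; each row shifts and turns the commanded pose from where the row before left it, along the tool's axes as they then stand; what a row does not reach is not made up. A row lasts 1/10 s, in which the tool goes at most 50 mm and 8.59 degrees, less where a joint would pass 70% of its speed; a pose out of reach is approached as far as the arm can. A call with a number of a shift or a turn outside -1 to 1 is refused whole. A call with a gripper value outside its range is refused whole. The fingers move at their own pace and stop on an object; "squeeze" is the grip in N (left out, the last holds). Time passes only in rows, so rows that do not move let the fingers close. It gives the time, the measured TCP pose, the force, the opening and the grip force at its end, in the units of the state.
- get_obs(): the state, without advancing time (a new reading comes with each control period).
- camera(name): name is "side" or "top"; returns a dict with "pixels" (400x640x3 uint8, red, green, blue), "depth" (400x640 float32, m along the optical axis (not along the pixel's ray), 0 where there is no reading), "fx", "fy", "cx", "cy" (pixels), "rvec" (rotation vector, rad) and "tvec" (3), from world to camera coordinates, as OpenCV has them. Camera axes: x right, y down, z forward; pixel columns grow to the right and rows downward; lengths in m; the calibration is good to about 2 mm. A picture is of the moment at which its call begins.
- hand_in(): hands the job in; it is judged then, once.
The state is a dict: "time_s": time; "qpos": joint angles; "joint_vel": joint speeds; "tau": joint torques, N m; "ee_pos": TCP position; "eef_rot": TCP orientation; "force": force on the tool from outside, world axes, zero at the start; "moment": the same for the moment, N m; "grip_width": finger opening in m; "grip_force": force on a finger pad.
Only numpy, scipy, OpenCV 4.12 (cv2) and the standard library are available. Lean on these libraries where they do the work, as an engineer would, in place of code of your own. Each camera call takes 0.05 s, during which the arm holds its last target. There are 200 camera calls.

### The job

I need the power brick at the bottom of the storage box: take the box's lid by its upright tab, tip that end up with the opposite edge still on the box's rim, then lift the lid off and lay it flat, right way up, in the middle of the felt mat. Then lift the inner tray out by its centre grip, keeping it level so that the two small parts stay in it, and finish while still holding it motionless and level in the air, about 10 cm or more above the rim of the box. Leave the mug, phone and plug adapter where they are.

Things in the scene. Friction and masses are not known exactly. Their poses are not given: they have to be found in the camera images.
- box: Open-topped grey plastic box, fixed to the desk, 130 (x) x 165 (y) x 80 mm high, walls 4 mm, closed by the lid at the start. Origin: centre of its underside, on the desk; z up, y along its long side. Lid and tray start square to it (within 1 mm). Inside, the tray rests on ledges at the y ends, 30 mm above the desk; a black power brick lies below it.
- lid: Loose white plastic lid, 80 to 140 g. Plate 138 (x) x 173 (y) x 4 mm; below it an inner lip 117 x 152 mm, 8 mm deep, drops into the box's mouth with 2.5 mm play. Origin: centre of the lip's underside, 72 mm above the desk on the closed box, at the mat's top when laid there; plate underside at z = 8, top at z = 12 mm. z up, y towards the tab end.
- lid_tab (a point): Middle of the top edge of the lid's upright tab: a plate 10 mm thick (lid x), 30 mm long (lid y), standing 26 mm above the lid's top, centred 68 mm from the lid's centre along lid +y (this point: x 0, y 68, z 38 mm in the lid's frame). Pinch it across its 10 mm, fingers closing along lid x.
- lid_far_edge (a point): Point under the lid's plate at the end away from the tab, where it bears on the box's rim and about which it tips (x 0, y -82.5, z 8 mm in the lid's frame); 80 mm above the desk when seated.
- tray: Loose white plastic lift-out tray inside the box, out of sight until the lid is off; 114 (x) x 149 (y) x 22 mm high, walls and floor 3 mm, 110 to 210 g, 4 mm play to the box all round. Origin: centre of its underside, 30 mm above the desk in the box; z up, y along its long side.
- tray_grip (a point): Middle of the top edge of the tray's grip: an upright plate 8 mm thick (tray x), 60 mm long (tray y) in the tray's centre, its top 44 mm above the tray's underside, 6 mm below the box's rim. Pinch it across its 8 mm, fingers closing along tray x; the inside of the box is 122 mm wide there.
- antenna: Small black router antenna with a brass end, 95 x 14 x 10 mm, 20 g, lying loose in the tray along its y, on the -x side of the grip. Origin: its underside, near its middle.
- coupler: Small grey adapter with a steel nose, 50 x 18 x 14 mm, 20 g, lying loose in the tray on the +x side of the grip. Origin: its underside, near its middle.
- mat: Grey felt mat, fixed to the desk, 220 (x) x 240 (y) x 3 mm, where the lid goes. Origin: centre of its underside, on the desk. Mat and box may stand either way round, left and right.
- mug: White mug, 76 mm across, 90 mm high, beyond the box and mat. Origin: centre of its underside. Leave alone.
- phone: Phone, 145 x 71 x 8 mm, lying flat between the robot and the work. Origin: middle of its underside. Leave alone.
- plug: White plug adapter, 42 x 32 x 28 mm, lying between the box and the mat. Origin: middle of its underside. Leave alone.
Mind the look-alikes: they are no part of the job. What is shaped like the lid but orange or turquoise is not meant.

How it is judged:
On the way, in this order (a step that is already met when the one before it is completed fails the run):
1. the lid is tipped up by its tab end (over 8 degrees) while its far edge still bears on the box's rim (angle between lid's own z axis and vertical above 0.14 rad and height (world z) of lid_far_edge between 0.07 and 0.09 m and height (world z) of lid_tab above 0.128 m and horizontal distance between lid_far_edge and box below 0.105 m and contact force between lid and the fingers above 0.05 N), for 0.1 s.
2. the lid lies flat on the mat, let go (horizontal distance between lid and mat below 0.06 m and z of lid in the frame of mat below 0.009 m and angle between lid's own z axis and vertical below 0.06 rad and contact force between lid and the fingers below 0.1 N and linear speed of lid below 0.02 m/s), for 0.3 s.
3. the tray is up in the air, level and still, carried by the fingers alone (height (world z) of tray above 0.155 m and contact force between tray and the fingers above 0.5 N and angle between tray's own z axis and vertical below 0.12 rad and linear speed of tray below 0.02 m/s and angular speed of tray below 0.15 rad/s and contact force between tray and box below 0.05 N and contact force between tray and lid below 0.05 N and contact force between tray and mat below 0.05 N), for 0.5 s.
At the end, for the whole second after the job is handed in: Fingers alone hold the tray, underside over 155 mm above the desk, tilt under 0.12 rad, slower than 20 mm/s and 0.15 rad/s, antenna and coupler in it; the lid lies flat, right way up, let go and at rest on the mat, centres within 60 mm (all of step 2 and all of step 3 and x of antenna in the frame of tray between -0.057 and 0.057 m and y of antenna in the frame of tray between -0.0745 and 0.0745 m and z of antenna in the frame of tray between -0.002 and 0.03 m and x of coupler in the frame of tray between -0.057 and 0.057 m and y of coupler in the frame of tray between -0.0745 and 0.0745 m and z of coupler in the frame of tray between -0.002 and 0.03 m); the arm keeps its last pose, push and grip.
It fails at once if the mug is moved over 30 mm (distance of mug from where it was at the start of the episode above 0.03 m).
It fails at once if the phone is moved over 30 mm (distance of phone from where it was at the start of the episode above 0.03 m).
It fails at once if the plug adapter is moved over 30 mm (distance of plug from where it was at the start of the episode above 0.03 m).
It fails at once if the tray is tipped over 0.35 rad (angle between tray's own z axis and vertical above 0.35 rad).
It also fails if it takes over 64 s, if anything falls off the work surface, if the arm or the gripper's body presses on something with over 40 N, if the wrist force passes 120 N, or if a joint passes its speed limit or range.

## Working session

There is one attempt and no reset: what is moved stays moved. The work goes in short steps, Python scripts to look and compute and a tool call to move; the robot and the scene stay as the last step left them, time stands still between calls to the robot, and variables do not carry over. Pictures are saved under pics/ and viewed, at most 10 in all, crops included, and the job is handed in when it is done.

Besides the shell and the picture viewer there is one more tool, called after "Emit:" in YAML: its name, and indented under it one key for each argument. send_rows: Moves the arm, as the interface text tells. Its arguments: {"type":"object","properties":{"motion":{"type":"array"},"squeeze":{"type":"number"}},"required":["motion"]}

```bash
mkdir -p pics; cat > h.py <<'E'
from station import *
import numpy as np, cv2
from scipy.spatial.transform import Rotation as R
def snap(n,f):
    c=camera(n); cv2.imwrite('pics/'+f+'.png',c['pixels'][:,:,::-1]); np.savez('pics/'+f+'.npz',**c); return c
def ptsw(c):
    v,u=np.mgrid[0:400,0:640]; d=c['depth']; 
    p=np.stack([(u-c['cx'])/c['fx']*d,(v-c['cy'])/c['fy']*d,d],-1)
    M=R.from_rotvec(np.ravel(c['rvec'])).as_matrix()
    w=(p-np.ravel(c['tvec']))@M; w[d==0]=np.nan; return w
E
python3 - <<'E'
from h import *
for n in('top','side'):
    c=snap(n,n+'0'); print(n,c['fx'],c['rvec'],c['tvec'])
o=get_obs(); print(o)
E
```

```text
top 392.72769225491027 [ 2.1403208  -2.17041099  0.12558628] [0.00392769 0.54499386 0.94631328]
side 428.47449994202674 [ 0.38596303 -2.58567487  1.44532237] [0.51215027 0.1527472  0.8830292 ]
{'time_s': 0.1, 'qpos': array([-1.26259077e+00,  3.00421906e-01,  1.52151210e+00, -3.71840009e-06,
        1.32069360e+00, -6.66317910e-02]), 'joint_vel': array([ 0.00078184, -0.00158354, -0.00255814,  0.00070271, -0.00054566,
        0.00057479]), 'tau': array([ 2.85563998e-03, -5.32645154e+01, -3.53281081e+01,  7.09931902e-02,
        2.35131785e-02, -6.00060844e-05]), 'ee_pos': array([ 0.20127629, -0.51159851,  0.20494249]), 'eef_rot': array([-3.14055976e+00, -6.53158928e-05,  3.74838234e-01]), 'force': array([-0.09318987, -0.0767032 , -0.07313928]), 'moment': array([-0.01991161, -0.0205498 ,  0.01998099]), 'grip_force': 0.0, 'grip_width': 0.09413541177157528}
```

View pics/top0.png

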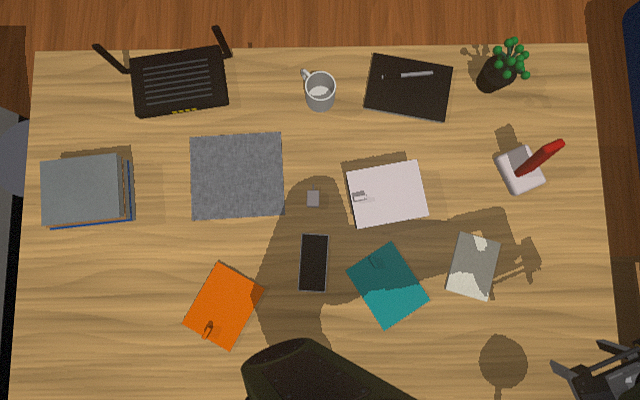

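View pics/side0.png

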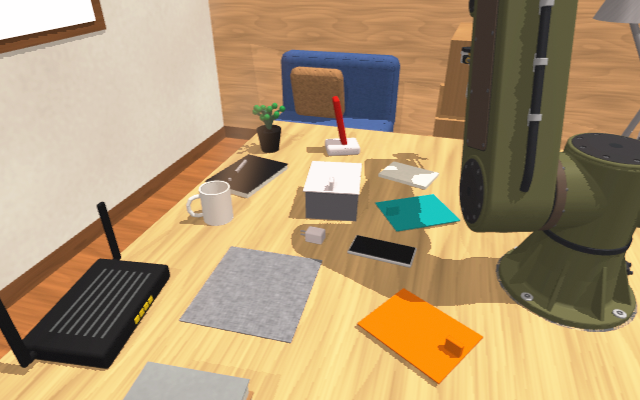

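The top view shows the white lid on the box at about (388,194), with its tab at its left end (~(359,196)) facing the mat. The mat is at (237,176), the plug at (313,198), the phone at (313,262) and the mug at (319,92). The side view agrees.

```bash
python3 - <<'E'
from h import *
def L(f): return dict(np.load('pics/'+f+'.npz'))
c=L('top0'); w=ptsw(c); px=c['pixels'].astype(int)
def reg(n,m):
    ys,xs=np.where(m); q=w[m]; print(n,m.sum(),'med',np.nanmedian(q,0).round(4))
    r=cv2.minAreaRect((q[:,:2]*1000).astype(np.float32)); print('  rect mm',np.round(r[0],1),np.round(r[1],1),round(r[2],2), 'mean',q.mean(0).round(4)); return q
box=np.zeros((400,640),bool); box[145:240,330:445]=1
z=w[:,:,2]
reg('plate',box&(z>.075)&(z<.09)); reg('tab',box&(z>.095)&(z<.13))
print('desk z',np.nanmedian(z[280:330,480:500]))
m=np.zeros((400,640),bool); m[125:226,180:292]=1
g=(px.max(-1)-px.min(-1)<22)&m
g=cv2.morphologyEx(g.astype(np.uint8),cv2.MORPH_OPEN,np.ones((5,5)))>0
reg('mat',g)
m[:]=0; m[180:215,300:328]=1; reg('plug',m&(z>.015))
s=L('side0'); ws=ptsw(s); zs=ws[:,:,2]; m[:]=0; m[155:215,295:370]=1
w=ws
reg('plate s',m&(zs>.075)&(zs<.09)); reg('tab s',m&(zs>.095)&(zs<.13))
im=cv2.imread('pics/top0.png')[145:245,330:450]; cv2.imwrite('pics/c0.png',cv2.resize(im,None,fx=5,fy=5))
E
```

```text
plate 4174 med [ 0.5348 -0.1799  0.0839]
  rect mm [ 534.8 -179.4] [138.2 173.8] 9.77 mean [ 0.5341 -0.1799  0.0839]
tab 65 med [ 0.5225 -0.1121  0.1095]
  rect mm [ 523.  -112.1] [10.1 30. ] 10.88 mean [ 0.5225 -0.1115  0.1089]
desk z 0.0004684881317444746
mat 7639 med [0.5965 0.1936 0.0029]
  rect mm [nan nan] [0. 0.] 0.0 mean [nan nan nan]
plug 220 med [ 0.5308 -0.0021  0.0272]
  rect mm [539.   -1.9] [30.2 56.5] 89.09 mean [ 0.5322 -0.0026  0.0266]
plate s 1620 med [ 0.5337 -0.1673  0.0824]
  rect mm [ 535.3 -177. ] [137.6 179.4] 9.77 mean [ 0.5332 -0.1691  0.0824]
tab s 45 med [ 0.5219 -0.1008  0.1064]
  rect mm [ 523.2 -110.7] [10. 32.] 15.32 mean [ 0.5221 -0.1052  0.1045]
```

View pics/c0.png

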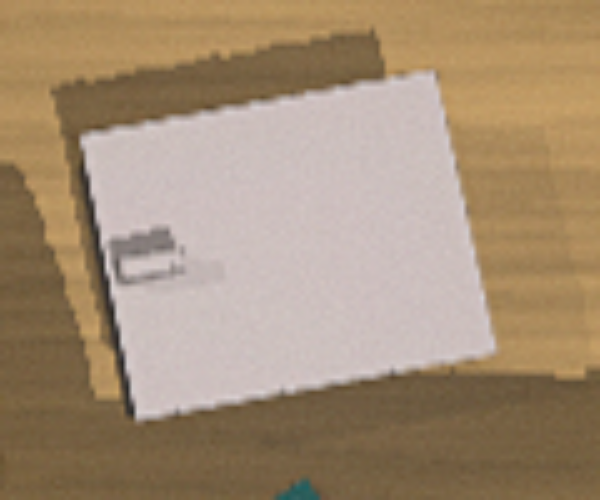

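The crop confirms a lid of the right size (138 x 174 mm, yaw 0.17), with its tab at (0.523,-0.112) and its top at about 0.110. With tool yaw 1.741, tool x is lid y and tool y is lid x. I'll rotate first.

Emit:
send_rows:
  motion:
    - [[0,0,0],[0,0,-0.5],1]
    - [[0,0,0],[0,0,-1],1]
    - [[0,0,0],[0,0,-1],1]
    - [[0,0,0],[0,0,-1],1]
    - [[0,0,0],[0,0,-1],1]
    - [[0,0,0],[0,0,-1],1]
    - [[0,0,0],[0,0,-1],1]
    - [[0,0,0],[0,0,-1],1]
    - [[0,0,0],[0,0,-1],1]
    - [[0,0,0],[0,0,-1],1]
    - [[0,0,0],[0,0,-1],1]
    - [[0,0,0],[0,0,-0.89],1]
  squeeze: 30

```text
time_s: 1.3
ee_pos: [0.2013, -0.5117, 0.2051]
eef_rot: [-3.142, -0.001, 1.746]
force: [0.0, -0.2, -0.2]
grip_width: 0.0943
grip_force: 0.0
```

```bash
cat >> h.py <<'E'
def to(p,yaw=None):
    "remaining shift (units) in tool axes to world p, and rz units to yaw"
    o=get_obs(); r=R.from_euler('xyz',o['eef_rot'])
    print('t',round(o['time_s'],2),'pos',o['ee_pos'].round(4),'rot',o['eef_rot'].round(4),'F',o['force'].round(2),'w',round(o['grip_width'],4),round(o['grip_force'],1))
    print('shift units',(r.inv().apply(np.array(p)-o['ee_pos'])/.03).round(3), 'rz', None if yaw is None else round(-(yaw-o['eef_rot'][2])/.12,3))
E
python3 - <<'E'
from h import *
to([.523,-.112,.14],1.741)
E
```

```text
t 1.3 pos [ 0.2013 -0.5117  0.2051] rot [-3.1415e+00 -8.0000e-04  1.7465e+00] F [ 0.02 -0.22 -0.18] w 0.0943 0.0
shift units [11.241 12.887  2.177] rz 0.046
```

Emit:
send_rows:
  motion:
    - [[0.56,0.64,0],[0,0,0.04],1]
    - [[0.56,0.64,0],[0,0,0],1]
    - [[0.56,0.64,0],[0,0,0],1]
    - [[0.56,0.64,0],[0,0,0],1]
    - [[0.56,0.64,0],[0,0,0],1]
    - [[0.56,0.64,0],[0,0,0],1]
    - [[0.56,0.64,0],[0,0,0],1]
    - [[0.56,0.64,0],[0,0,0],1]
    - [[0.56,0.64,0],[0,0,0],1]
    - [[0.56,0.64,0],[0,0,0],1]

```text
time_s: 2.3
ee_pos: [0.3633, -0.3134, 0.2052]
eef_rot: [-3.141, -0.0, 1.737]
force: [0.3, 0.3, -0.2]
grip_width: 0.0938
grip_force: 0.0
```

Emit:
send_rows:
  motion:
    - [[0.56,0.64,0],[0,0,0],1]
    - [[0.56,0.64,0],[0,0,0],1]
    - [[0.56,0.64,0],[0,0,0],1]
    - [[0.56,0.64,0],[0,0,0],1]
    - [[0.56,0.64,0],[0,0,0],1]
    - [[0.56,0.64,0],[0,0,0],1]
    - [[0.56,0.64,0],[0,0,0],1]
    - [[0.56,0.64,0],[0,0,0],1]
    - [[0.56,0.64,0],[0,0,0],1]
    - [[0.56,0.64,0],[0,0,0],1]
    - [[0,0,0],[0,0,0],1]

```text
time_s: 3.4
ee_pos: [0.5254, -0.115, 0.2049]
eef_rot: [-3.141, -0.001, 1.739]
force: [-0.8, 0.0, -0.2]
grip_width: 0.0939
grip_force: 0.0
```

```bash
python3 - <<'E'
from h import *
to([.523,-.112,.14],1.741)
E
```

```text
t 3.4 pos [ 0.5254 -0.115   0.2049] rot [-3.1411e+00 -6.0000e-04  1.7392e+00] F [-0.85  0.04 -0.23] w 0.0939 0.0
shift units [ 0.112 -0.06   2.164] rz -0.015
```

Emit:
send_rows:
  motion:
    - [[0.11,-0.06,0.3],[0,0,0],0]
    - [[0,0,0.5],[0,0,0],0]
    - [[0,0,0.5],[0,0,0],0]
    - [[0,0,0.5],[0,0,0],0]
    - [[0,0,0.5],[0,0,0],0]
    - [[0,0,0.5],[0,0,0],0]
    - [[0,0,0.4],[0,0,0],0]
    - [[0,0,0.3],[0,0,0],0]
    - [[0,0,0.2],[0,0,0],0]
    - [[0,0,0.14],[0,0,0],0]
    - [[0,0,0],[0,0,0],0]

```text
time_s: 4.5
ee_pos: [0.522, -0.114, 0.09]
eef_rot: [-3.141, -0.0, 1.737]
force: [0.1, 0.2, 0.8]
grip_width: 0.0472
grip_force: 0.0
```

Emit:
send_rows:
  motion:
    - [[0,0,0],[0,0,0],-0.4]
    - [[0,0,0],[0,0,0],-0.6]
    - [[0,0,0],[0,0,0],-0.7]
    - [[0,0,0],[0,0,0],-0.8]
    - [[0,0,0],[0,0,0],-1]
    - [[0,0,0],[0,0,0],-1]
    - [[0,0,0],[0,0,0],-1]
    - [[0,0,0],[0,0,0],-1]

```text
time_s: 5.3
ee_pos: [0.5223, -0.1139, 0.0904]
eef_rot: [3.141, 0.0, 1.737]
force: [1.5, 0.5, 3.0]
grip_width: 0.0093
grip_force: 30.0
```

```bash
python3 - <<'E'
from h import *
to([.523,-.112,.089],1.741)
E
```

```text
t 5.3 pos [ 0.5223 -0.1139  0.0904] rot [3.1412e+00 1.0000e-04 1.7368e+00] F [1.47 0.5  2.96] w 0.0093 30.0
shift units [0.06  0.034 0.047] rz -0.035
```

Emit:
send_rows:
  motion:
    - [[-0.008,0,-0.1],[0,0.167,0],-1]
    - [[-0.015,0,-0.2],[0,0.333,0],-1]
    - [[-0.015,0,-0.2],[0,0.333,0],-1]
    - [[-0.015,0,-0.2],[0,0.333,0],-1]
    - [[-0.015,0,-0.2],[0,0.333,0],-1]
    - [[-0.015,0,-0.2],[0,0.333,0],-1]
    - [[-0.008,0,-0.1],[0,0.167,0],-1]
    - [[0,0,0],[0,0,0],-1]
    - [[0,0,0],[0,0,0],-1]
    - [[0,0,0],[0,0,0],-1]

```text
time_s: 6.3
ee_pos: [0.5231, -0.12, 0.1255]
eef_rot: [-3.141, -0.239, 1.737]
force: [0.5, -0.6, -1.4]
grip_width: 0.0097
grip_force: 30.0
```

```bash
python3 - <<'E'
from h import *
to([.523,-.112,.089],1.741)
c=snap('side','side1'); cv2.imwrite('pics/c1.png',cv2.resize(c['pixels'][100:260,260:460,::-1],None,fx=4,fy=3.7))
w=ptsw(c)[130:240,280:400].reshape(-1,3); 
w=w[~np.isnan(w[:,0])]
ly=np.array([-.17,.9855]); lx=np.array([.9855,.17]); q=np.c_[(w[:,:2]-[.535,-.179])@lx,(w[:,:2]-[.535,-.179])@ly,w[:,2]]
for a in range(-90,91,20):
    m=(abs(q[:,1]-a/1000)<.006)&(q[:,0]>.015)&(q[:,0]<.06)&(q[:,2]>.06); print(a,m.sum(),np.median(q[m,2]) if m.any() else None)
E
```

```text
t 6.3 pos [ 0.5231 -0.12    0.1255] rot [-3.1413 -0.2395  1.7371] F [ 0.47 -0.64 -1.45] w 0.0097 30.0
shift units [-0.032  0.042  1.244] rz -0.033
-90 1 0.08171361384960024
-70 13 0.08554195605372068
-50 12 0.09078836070738189
-30 12 0.09516581815052266
-10 16 0.10072913766569666
10 18 0.10532293739083173
30 24 0.10996782432264329
50 35 0.11693508066378255
70 65 0.11426955789209055
90 24 0.06915470047775997
```

View pics/c1.png

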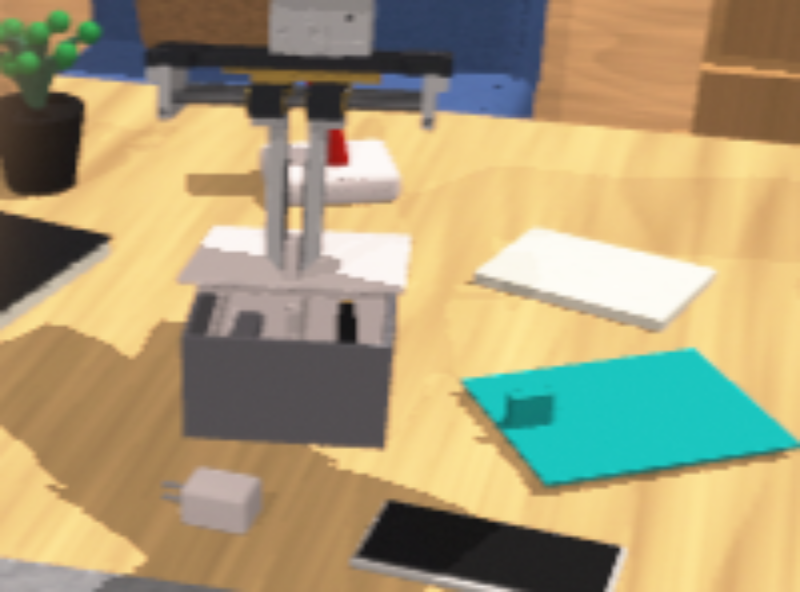

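Side view: the lid's tab end is tipped up and its far edge is still on the rim (slope 0.245 rad). The tray, antenna and coupler are visible inside, at crop ~(345,320) and (250,325). Next I lift and level.

Emit:
send_rows:
  motion:
    - [[0.04,0,-0.17],[0,0,0],-1]
    - [[0.08,0,-0.33],[0,0,0],-1]
    - [[0.08,0,-0.33],[0,0,0],-1]
    - [[0.08,0,-0.33],[0,0,0],-1]
    - [[0.08,0,-0.33],[0,-0.25,0],-1]
    - [[0.06,0,-0.3],[0,-0.35,0],-1]
    - [[0.05,0,-0.3],[0,-0.35,0],-1]
    - [[0.04,0,-0.3],[0,-0.35,0],-1]
    - [[0.02,0,-0.3],[0,-0.35,0],-1]
    - [[0,0,-0.2],[0,-0.34,0],-1]
    - [[0,0,0],[0,0,0],-1]

```text
time_s: 7.45
ee_pos: [0.5236, -0.1202, 0.2158]
eef_rot: [3.139, 0.002, 1.738]
force: [0.5, -0.2, -0.9]
grip_width: 0.01
grip_force: 30.0
```

```bash
python3 - <<'E'
from h import *
ly=np.array([-.17,.9855]); t=np.array([.5965,.194])+.068*ly
to([*t,.2],1.741)
E
```

```text
t 7.45 pos [ 0.5236 -0.1202  0.2158] rot [3.1393e+00 1.6000e-03 1.7379e+00] F [ 0.45 -0.2  -0.92] w 0.01 30.0
shift units [12.191  4.128  0.515] rz -0.026
```

Emit:
send_rows:
  motion:
    - [[0.25,0.08,0],[0,0,0],-1]
    - [[0.5,0.17,0],[0,0,0],-1]
    - [[0.6,0.2,0],[0,0,0],-1]
    - [[0.6,0.2,0],[0,0,0],-1]
    - [[0.6,0.2,0],[0,0,0],-1]
    - [[0.6,0.2,0],[0,0,0],-1]
    - [[0.6,0.2,0],[0,0,0],-1]
    - [[0.6,0.2,0],[0,0,0],-1]
    - [[0.6,0.2,0],[0,0,0],-1]
    - [[0.6,0.2,0],[0,0,0],-1]
    - [[0.6,0.2,0],[0,0,0],-1]
    - [[0.6,0.2,0],[0,0,0],-1]

```text
time_s: 8.65
ee_pos: [0.5562, 0.0918, 0.2139]
eef_rot: [-3.141, -0.002, 1.737]
force: [-0.9, 0.9, -2.2]
grip_width: 0.0098
grip_force: 30.0
```

Emit:
send_rows:
  motion:
    - [[0.6,0.2,0.1],[0,0,0],-1]
    - [[0.6,0.2,0.2],[0,0,0],-1]
    - [[0.6,0.2,0.3],[0,0,0],-1]
    - [[0.6,0.2,0.3],[0,0,0],-1]
    - [[0.6,0.2,0.3],[0,0,0],-1]
    - [[0.6,0.2,0.3],[0,0,0],-1]
    - [[0.6,0.2,0.3],[0,0,0],-1]
    - [[0.6,0.2,0.3],[0,0,0],-1]
    - [[0.4,0.15,0.3],[0,0,0],-1]
    - [[0.2,0.1,0.2],[0,0,0],-1]
    - [[0,0,0.1],[0,0,0],-1]
    - [[0,0,0],[0,0,0],-1]

```text
time_s: 9.85
ee_pos: [0.5843, 0.2586, 0.133]
eef_rot: [-3.141, -0.001, 1.736]
force: [0.1, -0.5, -1.1]
grip_width: 0.01
grip_force: 30.0
```

```bash
python3 - <<'E'
from h import *
ly=np.array([-.17,.9855]); t=np.array([.5965,.194])+.068*ly
to([*t,.0225],1.741)
c=snap('side','side2'); cv2.imwrite('pics/c2.png',cv2.resize(c['pixels'][150:350,150:390,::-1],None,fx=3,fy=3))
w=ptsw(c)[200:360,150:350].reshape(-1,3); w=w[(w[:,2]>.07)&(w[:,2]<.15)]
lx=np.array([.9855,.17]); q=np.c_[(w[:,:2]-[.5965,.194])@lx,(w[:,:2]-[.5965,.194])@ly,w[:,2]]
m=(abs(q[:,0])<.075)&(abs(q[:,1])<.04); A=np.c_[q[m,:2],np.ones(m.sum())]; print(m.sum(),np.linalg.lstsq(A,q[m,2],rcond=None)[0],np.median(q[m,2]))
E
```

```text
t 9.85 pos [0.5843 0.2586 0.133 ] rot [-3.1409e+00 -9.0000e-04  1.7365e+00] F [ 0.09 -0.51 -1.08] w 0.01 30.0
shift units [0.072 0.037 3.684] rz -0.038
1243 [-0.0003063   0.00255729  0.12519239] 0.12521186770073722
```

View pics/c2.png

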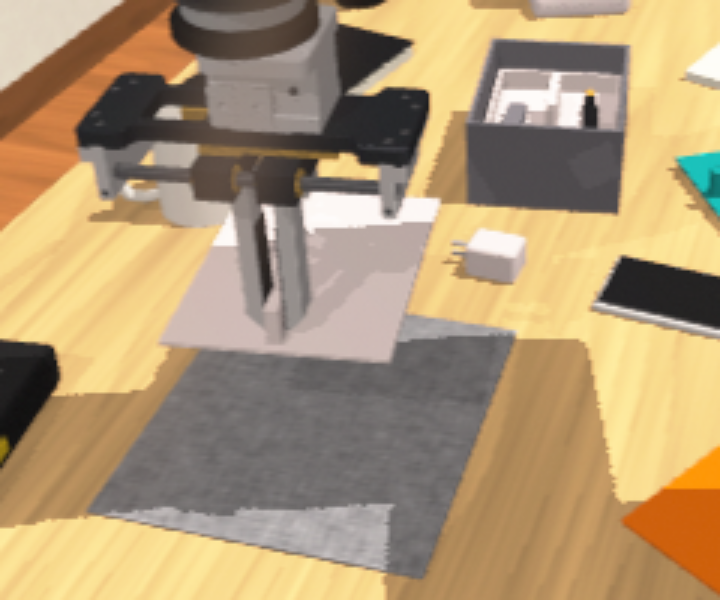

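The lid is held level over the mat, with its plate top at about 0.126. I'll lower it 0.11.

Emit:
send_rows:
  motion:
    - [[0.07,0,0.25],[0,0,0],-1]
    - [[0,0,0.5],[0,0,0],-1]
    - [[0,0,0.5],[0,0,0],-1]
    - [[0,0,0.5],[0,0,0],-1]
    - [[0,0,0.5],[0,0,0],-1]
    - [[0,0,0.5],[0,0,0],-1]
    - [[0,0,0.4],[0,0,0],-1]
    - [[0,0,0.25],[0,0,0],-1]
    - [[0,0,0.15],[0,0,0],-1]
    - [[0,0,0.1],[0,0,0],-1]
    - [[0,0,0],[0,0,0],-1]
    - [[0,0,0],[0,0,0],-1]

```text
time_s: 11.1
ee_pos: [0.5842, 0.2614, 0.0245]
eef_rot: [3.141, -0.001, 1.737]
force: [-1.0, -0.8, -0.4]
grip_width: 0.0097
grip_force: 30.0
```

Emit:
send_rows:
  motion:
    - [[0,0,0.05],[0,0,0],-1]
    - [[0,0,0.03],[0,0,0],-1]
    - [[0,0,0],[0,0,0],-1]
    - [[0,0,0],[0,0,0],-1]

```text
time_s: 11.5
ee_pos: [0.584, 0.2613, 0.0217]
eef_rot: [3.141, -0.001, 1.737]
force: [-0.2, -0.1, -0.3]
grip_width: 0.0098
grip_force: 30.0
```

Emit:
send_rows:
  motion:
    - [[0,0,0.03],[0,0,0],-1]
    - [[0,0,0],[0,0,0],-1]
    - [[0,0,0],[0,0,0],-1]

```text
time_s: 11.8
ee_pos: [0.5841, 0.2613, 0.0214]
eef_rot: [3.141, -0.001, 1.737]
force: [-3.7, -1.1, 6.4]
grip_width: 0.0099
grip_force: 30.0
```

Contact, so I release gently and then retreat upwards.

Emit:
send_rows:
  motion:
    - [[0,0,0],[0,0,0],-0.6]
    - [[0,0,0],[0,0,0],-0.4]
    - [[0,0,0],[0,0,0],-0.2]
    - [[0,0,0],[0,0,0],-0.1]
    - [[0,0,0],[0,0,0],-0.1]
    - [[0,0,-0.2],[0,0,0],-0.1]
    - [[0,0,-0.5],[0,0,0],-0.1]
    - [[0,0,-0.7],[0,0,0],-0.1]
    - [[0,0,-0.7],[0,0,0],-0.1]
    - [[0,0,-0.7],[0,0,0],-0.1]
    - [[0,0,-0.7],[0,0,0],-0.1]
    - [[0,0,-0.7],[0,0,0],-0.1]

```text
time_s: 13.0
ee_pos: [0.584, 0.2612, 0.1491]
eef_rot: [3.14, -0.001, 1.737]
force: [-0.1, 0.5, 0.8]
grip_width: 0.0422
grip_force: 0.0
```

```bash
python3 - <<'E'
from h import *
to([.535,-.179,.16],1.741)
c=snap('top','top3'); w=ptsw(c)
im=c['pixels'][120:250,180:450,::-1]; cv2.imwrite('pics/c3.png',cv2.resize(im,None,fx=2.9,fy=2.9))
z=w[:,:,2]; q=w[145:240,330:445].reshape(-1,3); q=q[~np.isnan(q[:,0])]
def rect(n,m):
    r=cv2.minAreaRect((q[m][:,:2]*1000).astype(np.float32)); print(n,m.sum(),np.round(r[0],1),np.round(r[1],1),round(r[2],2),np.median(q[m],0).round(4))
rect('rim',(q[:,2]>.077)&(q[:,2]<.085)); rect('grip',(q[:,2]>.068)&(q[:,2]<.0765)&(abs(q[:,0]-.535)<.03)&(abs(q[:,1]+.179)<.045))
q=w[120:225,180:300].reshape(-1,3); m=(q[:,2]>.01)&(q[:,2]<.02); rect('lid',m)
A=np.c_[q[m,:2],np.ones(m.sum())]; print(np.linalg.lstsq(A,q[m,2],rcond=None)[0])
E
```

```text
t 13.0 pos [0.584  0.2612 0.1491] rot [ 3.1403e+00 -1.3000e-03  1.7368e+00] F [-0.1   0.51  0.81] w 0.0422 0.0
shift units [-14.2    -4.037  -0.387] rz -0.035
rim 435 [ 534.2 -180.3] [130.2 165.8] 9.77 [ 0.5402 -0.1847  0.0798]
grip 85 [ 533.3 -181.1] [ 7.9 58.8] 9.71 [ 0.5329 -0.1812  0.0734]
lid 3510 [594.4 195.6] [139.  173.8] 9.55 [0.5943 0.1939 0.0148]
[ 0.0002356  -0.00107219  0.01488317]
```

View pics/c3.png

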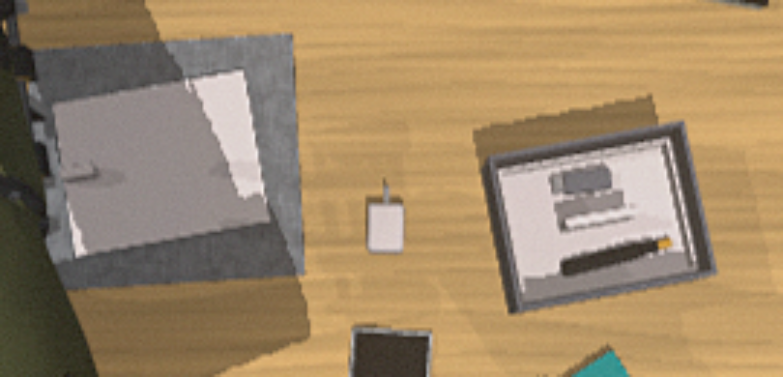

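The lid lies flat on the mat at (0.594,0.196), about 3 mm off centre. The tray is in the box with its grip at (0.533,-0.181), the antenna on one side and the coupler on the other. I'll move over it.

Emit:
send_rows:
  motion:
    - [[-0.3,-0.09,0],[0,0,-0.03],-0.1]
    - [[-0.5,-0.15,0],[0,0,0],-0.1]
    - [[-0.64,-0.18,0],[0,0,0],-0.1]
    - [[-0.64,-0.18,0],[0,0,0],-0.1]
    - [[-0.64,-0.18,0],[0,0,0],-0.1]
    - [[-0.64,-0.18,0],[0,0,0],-0.1]
    - [[-0.64,-0.18,0],[0,0,0],-0.1]
    - [[-0.64,-0.18,0],[0,0,0],-0.1]
    - [[-0.64,-0.18,0],[0,0,0],-0.1]
    - [[-0.64,-0.18,0],[0,0,0],-0.1]
    - [[-0.64,-0.18,0],[0,0,0],-0.1]
    - [[-0.64,-0.18,0],[0,0,0],-0.1]

```text
time_s: 14.25
ee_pos: [0.5589, 0.036, 0.1453]
eef_rot: [-3.14, -0.001, 1.74]
force: [0.6, -1.0, -0.2]
grip_width: 0.0424
grip_force: 0.0
```

Emit:
send_rows:
  motion:
    - [[-0.64,-0.18,0],[0,0,0],-0.2]
    - [[-0.64,-0.18,0],[0,0,0],-0.2]
    - [[-0.64,-0.18,0],[0,0,0],-0.2]
    - [[-0.64,-0.18,0],[0,0,0],-0.3]
    - [[-0.64,-0.18,0],[0,0,0],-0.3]
    - [[-0.64,-0.18,0],[0,0,0],-0.3]
    - [[-0.64,-0.18,0],[0,0,0],-0.3]
    - [[-0.64,-0.18,0],[0,0,0],-0.3]
    - [[-0.64,-0.18,0],[0,0,0],-0.3]
    - [[-0.64,-0.18,0],[0,0,0],-0.3]
    - [[-0.4,-0.1,0],[0,0,0],-0.3]
    - [[0,0,0],[0,0,0],-0.3]

```text
time_s: 15.45
ee_pos: [0.5374, -0.1742, 0.1455]
eef_rot: [-3.14, -0.002, 1.738]
force: [0.3, -0.1, 0.0]
grip_width: 0.0329
grip_force: 0.0
```

```bash
python3 - <<'E'
from h import *
to([.5333,-.181,.052],1.741)
E
```

```text
t 15.45 pos [ 0.5374 -0.1742  0.1455] rot [-3.1405e+00 -1.6000e-03  1.7383e+00] F [ 0.27 -0.08  0.02] w 0.0329 0.0
shift units [-0.205 -0.17   3.116] rz -0.022
```

Emit:
send_rows:
  motion:
    - [[-0.2,-0.17,0.2],[0,0,-0.02],-0.4]
    - [[0,0,0.4],[0,0,0],-0.4]
    - [[0,0,0.4],[0,0,0],-0.4]
    - [[0,0,0.4],[0,0,0],-0.4]
    - [[0,0,0.4],[0,0,0],-0.4]
    - [[0,0,0.4],[0,0,0],-0.4]
    - [[0,0,0.3],[0,0,0],-0.4]
    - [[0,0,0.3],[0,0,0],-0.4]
    - [[0,0,0.2],[0,0,0],-0.4]
    - [[0,0,0.1],[0,0,0],-0.4]
    - [[0,0,0],[0,0,0],-0.4]
    - [[0,0,0],[0,0,0],-0.4]

```text
time_s: 16.65
ee_pos: [0.5345, -0.1795, 0.0536]
eef_rot: [3.141, -0.001, 1.743]
force: [0.4, -0.0, -0.0]
grip_width: 0.0284
grip_force: 0.0
```

```bash
python3 - <<'E'
from h import *
to([.5333,-.181,.052],1.741)
E
```

```text
t 16.65 pos [ 0.5345 -0.1795  0.0536] rot [ 3.1411e+00 -8.0000e-04  1.7428e+00] F [ 0.37 -0.04 -0.03] w 0.0284 0.0
shift units [-0.041 -0.048  0.052] rz 0.015
```

Emit:
send_rows:
  motion:
    - [[-0.03,-0.04,0.05],[0,0,0],-0.5]
    - [[0,0,0],[0,0,0],-0.6]
    - [[0,0,0],[0,0,0],-0.7]
    - [[0,0,0],[0,0,0],-0.8]
    - [[0,0,0],[0,0,0],-1]
    - [[0,0,0],[0,0,0],-1]
    - [[0,0,0],[0,0,0],-1]
    - [[0,0,0],[0,0,0],-1]
  squeeze: 40

```text
time_s: 17.45
ee_pos: [0.5334, -0.1806, 0.0518]
eef_rot: [3.141, -0.001, 1.743]
force: [2.1, 0.7, 0.2]
grip_width: 0.0076
grip_force: 40.0
```

Emit:
send_rows:
  motion:
    - [[0,0,-0.05],[0,0,0],-1]
    - [[0,0,-0.1],[0,0,0],-1]
    - [[0,0,-0.15],[0,0,0],-1]
    - [[0,0,-0.2],[0,0,0],-1]
    - [[0,0,-0.2],[0,0,0],-1]
    - [[0,0,-0.15],[0,0,0],-1]
    - [[0,0,-0.1],[0,0,0],-1]
    - [[0,0,-0.05],[0,0,0],-1]
    - [[0,0,0],[0,0,0],-1]

```text
time_s: 18.35
ee_pos: [0.5333, -0.1806, 0.0819]
eef_rot: [3.141, -0.001, 1.743]
force: [0.6, 0.6, -1.1]
grip_width: 0.0077
grip_force: 40.0
```

```bash
python3 - <<'E'
from h import *
to([.5333,-.181,.052],1.741)
c=snap('side','side4'); cv2.imwrite('pics/c4.png',cv2.resize(c['pixels'][100:230,270:400,::-1],None,fx=4.5,fy=4.5))
E
```

```text
t 18.35 pos [ 0.5333 -0.1806  0.0819] rot [ 3.1414e+00 -1.0000e-03  1.7428e+00] F [ 0.58  0.62 -1.08] w 0.0077 40.0
shift units [-0.014 -0.004  0.996] rz 0.015
```

View pics/c4.png

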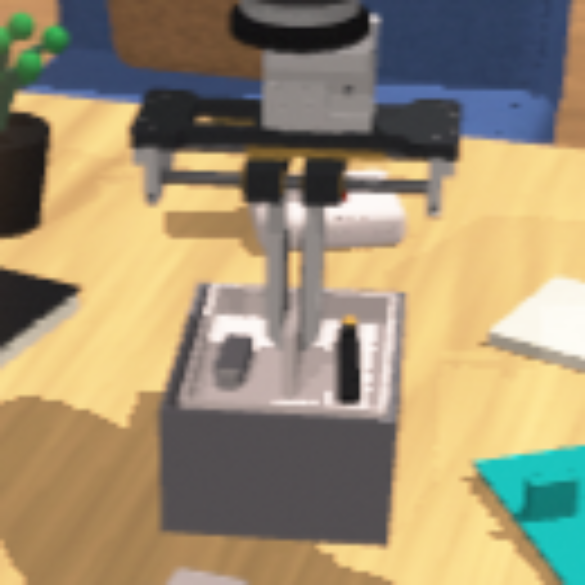

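The tray has risen level, with both parts in it. I continue to an underside height of about 0.19 m.

Emit:
send_rows:
  motion:
    - [[0,0,-0.1],[0,0,0],-1]
    - [[0,0,-0.2],[0,0,0],-1]
    - [[0,0,-0.35],[0,0,0],-1]
    - [[0,0,-0.5],[0,0,0],-1]
    - [[0,0,-0.5],[0,0,0],-1]
    - [[0,0,-0.5],[0,0,0],-1]
    - [[0,0,-0.5],[0,0,0],-1]
    - [[0,0,-0.5],[0,0,0],-1]
    - [[0,0,-0.5],[0,0,0],-1]
    - [[0,0,-0.35],[0,0,0],-1]
    - [[0,0,-0.2],[0,0,0],-1]
    - [[0,0,-0.1],[0,0,0],-1]

```text
time_s: 19.6
ee_pos: [0.5334, -0.1807, 0.2113]
eef_rot: [3.141, -0.001, 1.743]
force: [0.5, 0.3, -0.6]
grip_width: 0.0077
grip_force: 40.0
```

Emit:
send_rows:
  motion:
    - [[0,0,-0.2],[0,0,0],-1]
    - [[0,0,-0.1],[0,0,0],-1]
    - [[0,0,0],[0,0,0],-1]
    - [[0,0,0],[0,0,0],-1]
    - [[0,0,0],[0,0,0],-1]
    - [[0,0,0],[0,0,0],-1]
    - [[0,0,0],[0,0,0],-1]
    - [[0,0,0],[0,0,0],-1]
    - [[0,0,0],[0,0,0],-1]
    - [[0,0,0],[0,0,0],-1]
    - [[0,0,0],[0,0,0],-1]
    - [[0,0,0],[0,0,0],-1]

```text
time_s: 20.8
ee_pos: [0.5333, -0.1807, 0.2197]
eef_rot: [-3.142, -0.001, 1.743]
force: [-0.2, -0.9, -1.7]
grip_width: 0.0078
grip_force: 40.0
```

```bash
python3 - <<'E'
from h import *
to([.5333,-.181,.212],1.741)
c=snap('side','side5'); cv2.imwrite('pics/c5.png',cv2.resize(c['pixels'][50:350,150:450,::-1],None,fx=2,fy=2))
E
```

```text
t 20.8 pos [ 0.5333 -0.1807  0.2197] rot [-3.1416e+00 -1.1000e-03  1.7428e+00] F [-0.17 -0.89 -1.73] w 0.0078 40.0
shift units [-0.01  -0.002  0.257] rz 0.015
```

View pics/c5.png

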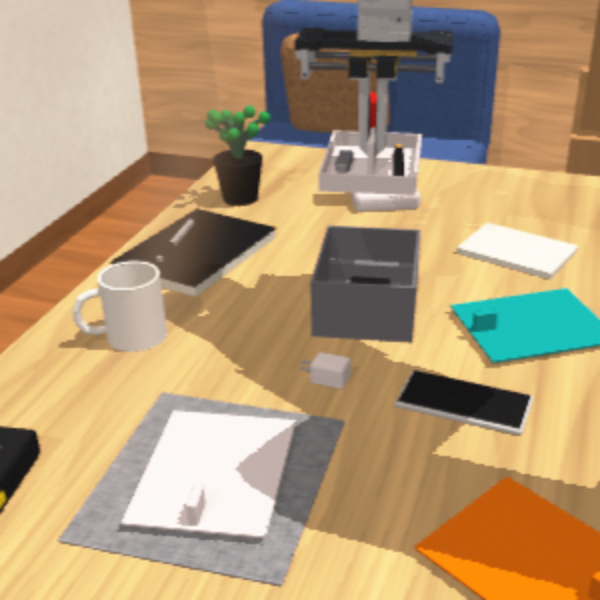

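The tray is level in the air with both parts in it, and the lid is flat on the mat. The mug, phone and plug haven't moved. I'm handing in.

```bash
python3 -c "
from station import *
print(hand_in())"
```

```text
the job is handed in; nothing more can be done
None
```

The job is handed in (no verdict came back): the lid lies flat and right way up on the mat, about 3 mm off centre, and the arm holds the tray level and still, its underside about 0.2 m above the desk (about 12 cm above the rim), with both small parts in it.

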